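# Scrape the wax chips off the hive cover

### The job

Draw the flat scraper board up out of its slotted rack and use it to sweep all five loose wax chips off the metal hive cover into the tray beyond its far edge. Touch the chips only with the scraper, never with the fingers. Then stand the scraper back in its rack, fully down in the slot, let go, and leave the other things on the table where they are.

Things in the scene. Friction and masses are not known exactly. Their poses are not given: they have to be found in the camera images.
- scraper: the scraper: a flat rigid plywood board with a thin steel-bound lower edge, 10 mm thick (own x) by 130 mm wide (own y) by 110 mm tall (own z, up), same both ways round, 70 to 130 g, loose. It stands on edge in the rack's slot with its upper 70 mm sticking out. Origin: centre of its lower edge
- rack: low wooden block, 66 mm (own x) by 162 mm (own y) by 48 mm high, fixed to the table, with one slot open at the top: 18 mm wide (own x), 142 mm long (own y), 40 mm deep (slot floor 8 mm above the table), in the middle of the block. Stands to the left or to the right of the cover. Origin: centre of the underside, straight below the slot's centre
- cover: flat sheet-metal hive cover lying fixed on two battens: 200 mm (own x) by 240 mm (own y), its flat top 50 mm above the table. A lip 8 mm wide and 9 mm high runs along each of the two edges at own y = +-116 mm (224 mm clear between the lips); the edges at own x = +-100 mm have no lip. Own x points away from the robot, to the edge over the tray. Origin: below its centre, at table height
- tray: shallow open plywood catch tray, 110 mm (own x) by 250 mm (own y) by 36 mm high, walls and floor 4 mm, fixed to the table, just beyond the cover's far edge, which overhangs the tray's near wall by 15 mm; so chips pushed over that edge fall in. Parallel to the cover, shifted up to 15 mm sideways. Origin: centre of its underside
- chip1: loose chip of hard wax, an irregular block about 26 x 22 x 14 mm thick, lying on the cover; about 10 g; origin at its centre
- chip2: loose chip of hard wax, an irregular block about 26 x 22 x 14 mm thick, lying on the cover; about 10 g; origin at its centre
- chip3: loose chip of hard wax, an irregular block about 26 x 22 x 14 mm thick, lying on the cover; about 10 g; origin at its centre
- chip4: loose chip of hard wax, an irregular block about 26 x 22 x 14 mm thick, lying on the cover; about 10 g; origin at its centre
- chip5: loose chip of hard wax, an irregular block about 26 x 22 x 14 mm thick, lying on the cover; about 10 g; origin at its centre
- smoker: bystander: upright metal bee smoker with a wooden bellows, can 100 mm across, 190 mm high, bellows reaching 90 mm from the can's axis along own x, on the other side of the cover from the rack; origin under the can's centre
- jar_a: bystander: clear jar, 84 mm across, 143 mm high, at the back left; origin under its centre
- jar_b: bystander: the same kind of jar at the back right
- hive_tool: bystander: flat steel pry bar, 220 x 45 mm, up to 16 mm high, lying between the robot and the cover; origin under its middle

How it is judged:
By the outcome, as a careful person would: the job done as asked, in the order asked, and still so for the second after the job is handed in, with the robot touching nothing.
It also fails if it takes over 59 s, if anything falls off the work surface, if the arm or the gripper's body presses on something with over 40 N, if the wrist force passes 120 N, or if a joint passes its speed limit or range.

### The arm

A 7-joint arm with a two-finger parallel gripper is mounted at the origin on the work surface. World frame = base frame: x ahead of the robot, y to its left, z up, the work surface at z = 0. Lengths are in m, angles in rad, forces in N, time in s.
With the tool pointing down it reaches from about 0.4 to 0.9 m from the base axis. Payload 5.5 kg.
Tool frame: the origin (TCP) lies midway between the tips of the shut fingers; the grasp point (between the pads) lies 19 mm behind it (manip.grip_depth is the distance from the TCP to the grasp point, in m); z points along the fingers, x is the direction in which the jaws open and shut, and the axes are right-handed (so a half turn about z gives the same grasp; the last joint's range is limited). The gripper opens to 92 mm and grips with 3 to 60 N. Pads are 19 mm wide; open, the fingers measure 130 mm over their backs; the gripper's body (75 mm by 190 mm) begins 47 mm behind the grasp point.
Start: joints at [-1.01, 0.501, -0.427, 1.55, 0.221, 1.138, -0.21], TCP at [0.191, 0.621, 0.227] pointing down, gripper open.
Joint ranges: [-2.88, 2.88], [-0.31, 2.03], [-1.54, 1.56], [0.2, 2.42], [-1.41, 4.55], [0.19, 2.02], [-2.57, 2.57]. Speed limits (rad/s): [2.57, 2.57, 3.14, 3.14, 3.14, 3.14, 3.14].

### API

Orientations are given as a unit quaternion [x, y, z, w].
In Python, from bench import manip, effector, viewer gives the robot as it stands. Calls block until the motion is done:
- manip.move_pose(position, orientation): joint-space move of the TCP to a pose.
- manip.servo_line(position, ori=None, vel=0.15): straight line of the TCP; ori=None keeps the orientation; vel is the mean speed in m/s.
- manip.movej(angles): joint-space move.
- effector.open_jaws() and effector.close(f_grip=None): open the fingers fully, or close them until they stop; f_grip is the grip in N (None keeps the last).
- manip.sleep(seconds).
- manip.solve_ik(position, orientation): joint angles nearest the present ones, or None.
- viewer.get_image(name): name is "scene" or "top"; returns the picture (480x640x3 uint8, red, green, blue); there is no depth.
- viewer.get_calibration(name): a dict with "vfov" (degrees; the focal length in pixels is half the picture's height over the tangent of half this angle, whatever the lens; pixels are square), "cx", "cy" (the principal point, pixels), "eye" and "attitude" of the camera in the world. Camera axes: x right, y down, z forward; pixel columns grow to the right and rows downward; lengths in m; the calibration is good to about 2 mm. A picture is of the moment at which its call begins. get_calibration takes no time and is no camera call.
A pose or a line that the arm cannot do raises manip.PlanningError and nothing moves.
- manip.hand_in(): hands the job in, once; it reports no verdict.
Readings, each from a call of its own:
- manip.current_clock(): time.
- manip.current_q(): joint angles.
- manip.current_joint_velocities(): joint speeds.
- manip.current_tau(): joint torques, N m.
- manip.current_tool_pos(): TCP position.
- manip.current_tcp_rot(): TCP orientation.
- manip.current_force(): force on the tool from outside, world axes, zero at the start.
- manip.current_wrist_torque(): the same for the moment, N m.
- manip.current_finger_gap(): finger opening in m.
Only numpy, scipy, OpenCV 4.12 (cv2) and the standard library are available. Lean on these libraries where they do the work, as an engineer would, in place of code of your own. Each camera call takes 0.05 s, during which the arm holds its last target.

## Working session

There is one attempt and no reset: what is moved stays moved. The work goes in short steps, each a Python script; the robot and the scene stay as the last script left them, time stands still between calls to the robot, and variables do not carry over. Pictures are saved under pics/ and viewed, and the job is handed in when it is done.

```bash
ls; mkdir -p pics; python3 - <<'E'
from bench import manip, effector, viewer
import cv2
for n in ["scene","top"]:
    cv2.imwrite(f"pics/{n}0.png",viewer.get_image(n)[:,:,::-1]); print(viewer.get_calibration(n))
print(manip.current_clock(),manip.current_tool_pos(),manip.current_tcp_rot(),manip.grip_depth,manip.current_finger_gap())
E
```

```text
pics
{'vfov': 43.31976033715727, 'cx': 309.8200096368284, 'cy': 231.53840111021253, 'eye': array([1.20057438, 0.21220413, 0.91462595]), 'attitude': array([ 0.55467294,  0.75828559, -0.27563729, -0.20338383])}
{'vfov': 42.24397567194428, 'cx': 310.69415095594394, 'cy': 238.192431493107, 'eye': array([0.44303614, 0.00155832, 1.54851698]), 'attitude': array([-0.70492978,  0.70840448, -0.02758179,  0.02182519])}
0.1 [0.1905878  0.62076585 0.22578357] [ 8.04170530e-01  5.94398008e-01 -7.15705956e-04  5.03399021e-04] 0.0188 0.09197595805781875
```

View pics/scene0.png

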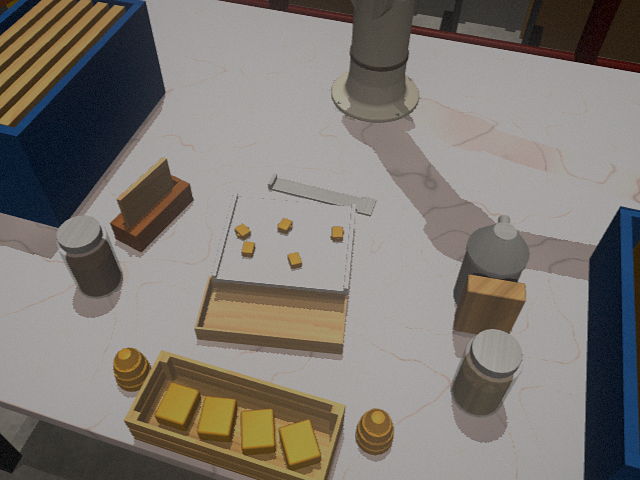

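View pics/top0.png

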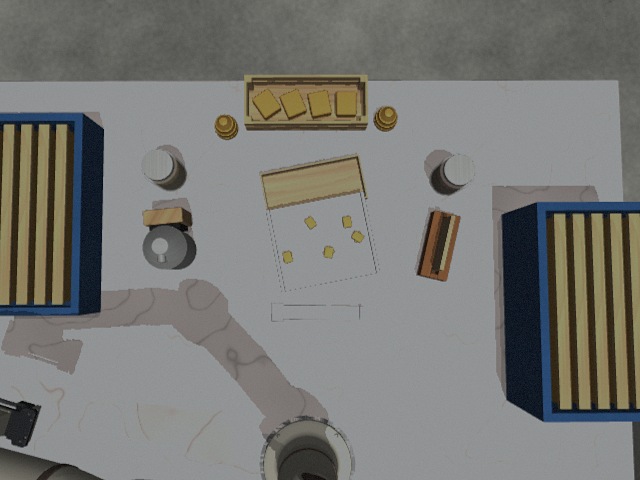

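```bash
cat > h.py <<'E'
from bench import manip, effector, viewer
import cv2, numpy as np
from scipy.spatial.transform import Rotation as R
def cal(n):
    c=viewer.get_calibration(n); f=240/np.tan(np.radians(c['vfov']/2))
    return f,c['cx'],c['cy'],np.array(c['eye']),R.from_quat(c['attitude']).as_matrix()
def ray(n,u,v,z):
    f,cx,cy,e,A=cal(n); d=A@np.array([(u-cx)/f,(v-cy)/f,1]); return e+d*(z-e[2])/d[2]
def proj(n,P):
    f,cx,cy,e,A=cal(n); p=A.T@(np.array(P)-e); return np.array([cx+f*p[0]/p[2],cy+f*p[1]/p[2]])
def shot(n,name):
    im=viewer.get_image(n)[:,:,::-1].copy(); cv2.imwrite(f'pics/{name}.png',im); return im
E
python3 - <<'E'
from h import *
for n in ["scene","top"]: print(proj(n,[0,0,0]),proj(n,[0.5,0,0]),proj(n,[.5,.2,0]))
t=cv2.imread('pics/top0.png'); s=cv2.imread('pics/scene0.png')
def up(im,x,y,w,h,k,name):
    cv2.imwrite(f'pics/{name}.png',cv2.resize(im[y:y+h,x:x+w],None,fx=k,fy=k,interpolation=cv2.INTER_CUBIC))
up(t,250,145,133,160,3.75,'z_top_cover') if 0 else up(t,250,145,140,150,4,'z_top_cover')
up(t,405,195,70,100,6,'z_top_rack')
up(s,100,150,100,100,6,'z_sc_rack'); up(s,190,170,200,150,4,'z_sc_cover')
for n,im in (('top',t),('scene',s)):
    hsv=cv2.cvtColor(im,cv2.COLOR_BGR2HSV)
    m=cv2.inRange(hsv,(15,110,100),(32,255,255))
    c,_=cv2.findContours(m,cv2.RETR_EXTERNAL,cv2.CHAIN_APPROX_NONE)
    for k in c:
        a=cv2.contourArea(k)
        if 30<a<400:
            (x,y),wh,ang=cv2.minAreaRect(k); print(n,round(x,1),round(y,1),a,ray(n,x,y,.06).round(4))
E
```

```text
[374.31850546  94.17402832] [313.32677403 246.26348819] [415.1758964  271.59799765]
[307.21678842 463.95975879] [306.25308414 258.78406049] [225.93402869 259.17776775]
top 287.5 256.6 64.5 [0.5033 0.0449 0.06  ]
top 328.6 251.6 67.5 [ 0.5148 -0.0535  0.06  ]
top 357.3 236.3 71.5 [ 0.5514 -0.1228  0.06  ]
top 310.2 222.2 64.5 [ 0.5857 -0.0097  0.06  ]
top 346.9 221.5 63.0 [ 0.587  -0.0982  0.06  ]
top 225.0 125.0 228.0 [0.8239 0.196  0.06  ]
top 386.0 117.0 207.0 [ 0.8425 -0.1959  0.06  ]
scene 370.7 443.4 44.0 [0.865  0.1995 0.06  ]
scene 330.3 410.6 47.5 [0.8355 0.1307 0.06  ]
scene 247.5 387.5 85.5 [8.384e-01 6.000e-04 6.000e-02]
scene 238.2 328.6 136.5 [ 0.7469 -0.0514  0.06  ]
scene 235.0 315.0 31.5 [ 0.7244 -0.0661  0.06  ]
scene 294.2 258.2 101.5 [ 0.5824 -0.0103  0.06  ]
scene 248.0 247.0 100.5 [ 0.5835 -0.0981  0.06  ]
scene 337.5 231.5 88.5 [0.499  0.0461 0.06  ]
scene 241.6 229.7 101.0 [ 0.5489 -0.1243  0.06  ]
scene 284.9 223.9 99.0 [ 0.5112 -0.0527  0.06  ]
scene 123.5 195.0 33.0 [ 0.5363 -0.3758  0.06  ]
```

View pics/z_top_cover.png

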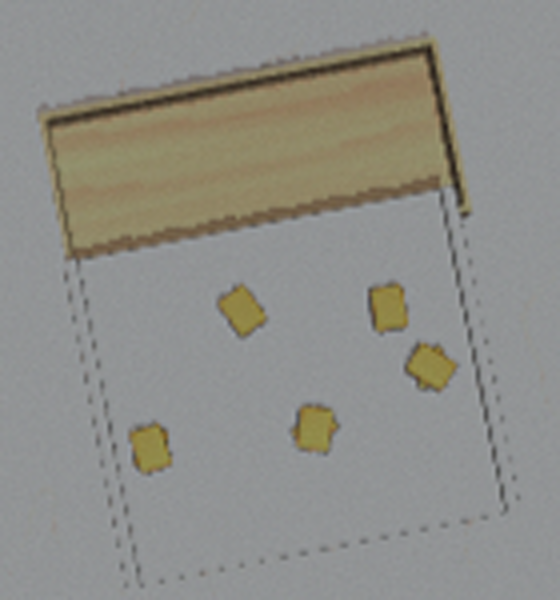

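View pics/z_top_rack.png

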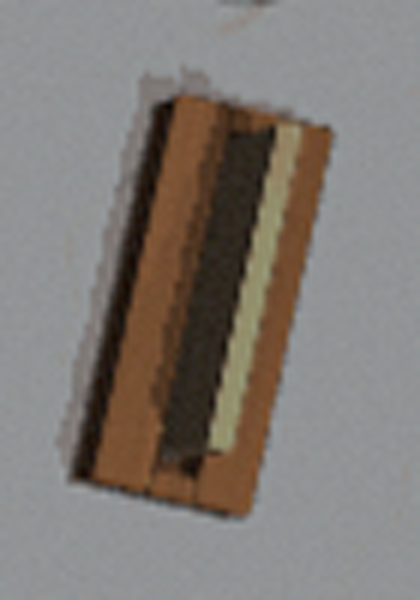

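View pics/z_sc_rack.png

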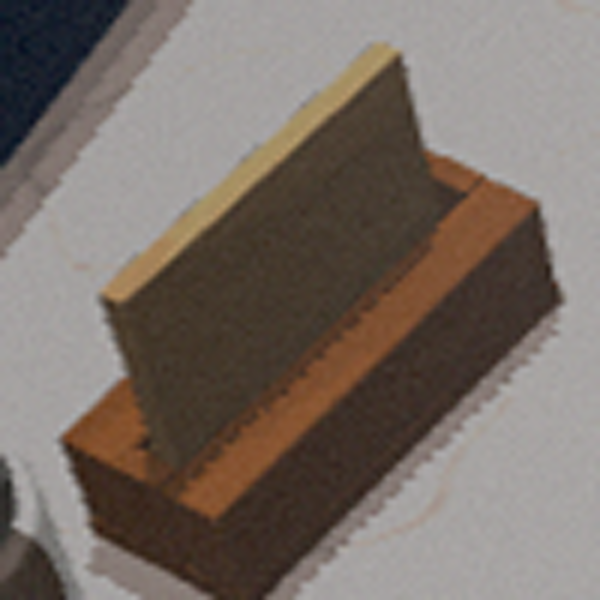

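View pics/z_sc_cover.png

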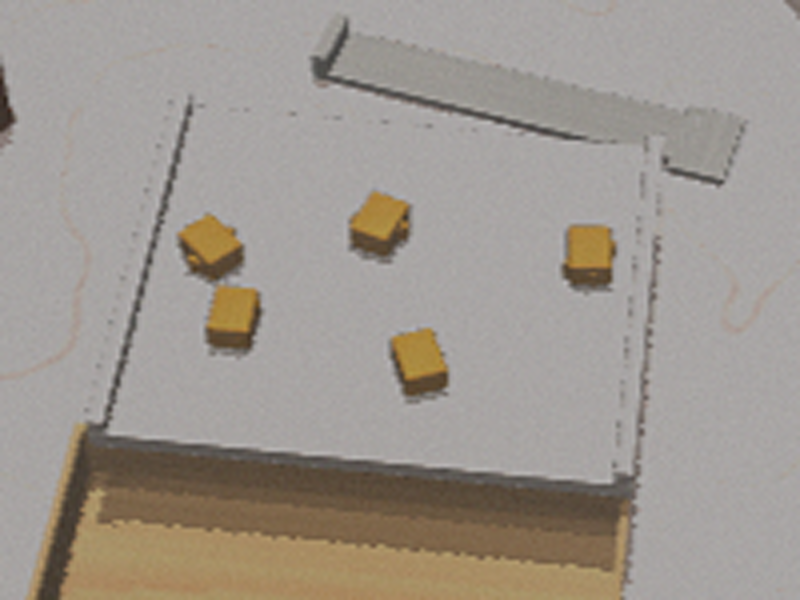

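```bash
python3 - <<'E'
from h import *
def T(u,v,z,x0,y0,k,n): return ray(n,x0+(u+.5)/k-.5,y0+(v+.5)/k-.5,z)[:2].round(4)
tc=lambda u,v,z:T(u,v,z,250,145,4,'top'); tr=lambda u,v,z:T(u,v,z,405,195,6,'top')
sr=lambda u,v,z:T(u,v,z,100,150,6,'scene'); sc=lambda u,v,z:T(u,v,z,190,170,4,'scene')
def show(l,pts):
    print(l,*pts); 
    for a,b in zip(pts,pts[1:]+pts[:1]):
        d=b-a; print('   len',np.linalg.norm(d).round(4),'ang',np.degrees(np.arctan2(d[1],d[0])).round(2))
show('cover top clear FL NL NR FR',[tc(78,258,.05),tc(142,585,.05),tc(505,512,.05),tc(443,186,.05)])
show('cover sc clear FL NL NR FR',[sc(618,482,.05),sc(650,140,.05),sc(190,102,.05),sc(103,432,.05)])
show('rack top',[tr(178,95,.048),tr(332,128,.048),tr(245,516,.048),tr(93,480,.048)])
show('rack sc',[sr(62,440,.048),sr(210,522,.048),sr(540,205,.048),sr(425,150,.048)])
show('board top',[tr(278,124,.118),tr(301,127,.118),tr(232,453,.118),tr(208,450,.118)])
show('board sc',[sr(103,294,.118),sr(124,303,.118),sr(404,55,.118),sr(382,42,.118)])
show('tray top (top view) FL FR',[tc(42,112,.036),tc(434,40,.036)])
print('hive tool',sc(345,15,0.016),sc(745,120,.01),sc(320,75,0),sc(720,183,0))
E
```

```text
cover top clear FL NL NR FR [0.619  0.0895] [0.4213 0.0512] [ 0.464  -0.1676] [ 0.6621 -0.1324]
   len 0.2014 ang -169.04
   len 0.2229 ang -78.96
   len 0.2012 ang 10.08
   len 0.226 ang 100.99
cover sc clear FL NL NR FR [0.6148 0.0913] [0.4165 0.0525] [ 0.4609 -0.1698] [ 0.6579 -0.1312]
   len 0.2021 ang -168.93
   len 0.2267 ang -78.7
   len 0.2007 ang 11.09
   len 0.2266 ang 100.96
rack top [ 0.6144 -0.3119] [ 0.6007 -0.3741] [ 0.444  -0.3356] [ 0.4587 -0.2746]
   len 0.0637 ang -102.42
   len 0.1614 ang 166.2
   len 0.0627 ang 76.45
   len 0.1601 ang -13.47
rack sc [ 0.5999 -0.3729] [ 0.6158 -0.3123] [ 0.459  -0.2732] [ 0.447  -0.3214]
   len 0.0627 ang 75.3
   len 0.1616 ang 166.0
   len 0.0497 ang -103.98
   len 0.1613 ang -18.61
board top [ 0.595  -0.3357] [ 0.5938 -0.3446] [ 0.4681 -0.3154] [ 0.4693 -0.3062]
   len 0.009 ang -97.68
   len 0.129 ang 166.92
   len 0.0093 ang 82.57
   len 0.1291 ang -13.21
board sc [ 0.5931 -0.3432] [ 0.5944 -0.3353] [ 0.4708 -0.3037] [ 0.4675 -0.3131]
   len 0.008 ang 80.66
   len 0.1276 ang 165.66
   len 0.01 ang -109.34
   len 0.1292 ang -13.48
tray top (top view) FL FR [0.711  0.1124] [ 0.7549 -0.129 ]
   len 0.2454 ang -79.69
   len 0.2454 ang 100.31
hive tool [ 0.348  -0.1306] [0.352  0.0879] [ 0.3791 -0.1341] [0.389  0.0847]
```

```bash
cat >> h.py <<'E'
RC=np.array([0.5310,-0.3243]); RY=76.3   # board centre in rack, normal yaw deg
CC=np.array([0.5396,-0.0396]); CY=11.0
ex=np.array([np.cos(np.radians(CY)),np.sin(np.radians(CY))]); ey=np.array([-ex[1],ex[0]])
GH=0.066 # tcp above board lower edge
def ori(yaw): return (R.from_euler('z',yaw,degrees=True)*R.from_euler('x',180,degrees=True)).as_quat()
def cov(u,v,zb): p=CC+u*ex+v*ey; return [p[0],p[1],zb+GH]
E
python3 - <<'E'
from h import *
print('up',manip.solve_ik([.19,.62,.4],manip.current_tcp_rot()))
for f in (0,180):
    print('flip',f)
    for nm,p,y in [('rack',[*RC,.008+GH],RY-f),('rackup',[*RC,.17+GH],RY-f)]+[(f'{u},{v}',cov(u,v,.053),CY-f) for v in(.043,-.043) for u in(-.08,.11)]+[('hi',cov(-.08,.043,.13),CY-f)]:
        q=manip.solve_ik(p,ori(y)); print(nm,None if q is None else np.round(q,2))
E
```

```text
up [-1.00367812  0.39924116 -0.45207745  1.30892572  0.17115195  1.47313055
 -0.16850665]
flip 0
rack [ 0.25  0.62  0.34  1.75 -0.27  0.81  2.05]
rackup [ 0.06  0.46  0.61  1.64 -0.29  1.13  2.07]
-0.08,0.043 [-0.12  0.28  0.1   2.14 -0.04  0.73  0.2 ]
0.11,0.043 [-0.15  0.56  0.09  1.68 -0.06  0.9   0.16]
-0.08,-0.043 [-0.05  0.32  0.23  2.08 -0.11  0.75  0.44]
0.11,-0.043 [-0.05  0.59  0.14  1.63 -0.1   0.92  0.32]
hi [-0.14  0.15  0.11  2.07 -0.02  0.92  0.18]
flip 180
rack [-0.13  0.81  0.93  1.77 -0.78  0.98 -0.69]
rackup [-0.03  0.5   0.74  1.65 -0.36  1.14 -1.01]
-0.08,0.043 [-1.05  0.72  1.36  2.16 -0.87  1.01 -2.15]
0.11,0.043 [-0.87  1.06  1.35  1.7  -1.08  1.31 -2.24]
-0.08,-0.043 [-0.84  0.79  1.36  2.1  -0.91  1.06 -1.95]
0.11,-0.043 [-0.71  1.09  1.35  1.65 -1.09  1.34 -2.12]
hi [-1.14  0.45  1.38  2.1  -0.53  1.02 -2.44]
```

```bash
python3 - <<'E'
from h import *
c=manip.current_clock
manip.servo_line([.19,.62,.38],vel=.3); print(c())
manip.move_pose([*RC,.32],ori(RY)); print(c(),manip.current_tool_pos().round(4),np.round(manip.current_q(),2))
manip.servo_line([*RC,.14],vel=.25); print(c(),manip.current_tool_pos().round(4))
shot('top','t1'); shot('scene','s1')
E
```

```text
0.7583
4.2583 [ 0.5316 -0.3234  0.3199] [-0.08  0.43  0.81  1.54 -0.32  1.3   2.1 ]
5.125 [ 0.5318 -0.3251  0.1413]
```

View pics/s1.png

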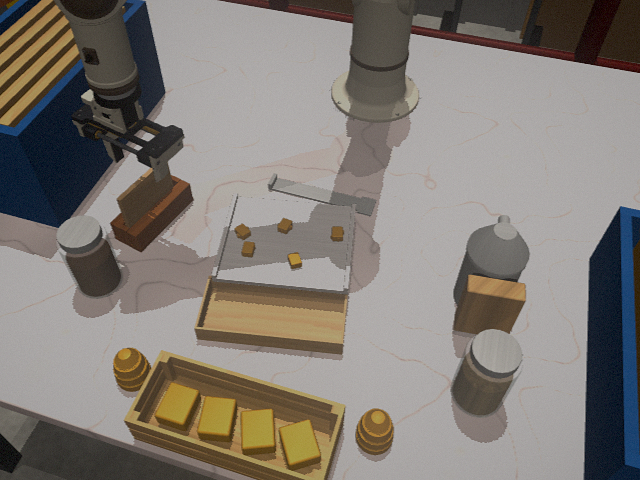

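The open gripper is above the board (around pixel 130,165), with one finger on each side and nothing else nearby. Next I descend and grip.

```bash
python3 - <<'E'
from h import *
c=manip.current_clock
manip.servo_line([*RC,.008+GH],vel=.12); print(c(),manip.current_tool_pos().round(4),np.round(manip.current_force(),1))
effector.close(40); print(c(),manip.current_finger_gap(),manip.current_tool_pos().round(4),np.round(manip.current_force(),1),np.round(manip.current_wrist_torque(),2))
manip.servo_line([*RC,.19],vel=.15); print(c(),manip.current_tool_pos().round(4),manip.current_finger_gap(),np.round(manip.current_force(),1))
shot('top','t2'); shot('scene','s2')
E
```

```text
5.925 [ 0.5312 -0.3248  0.0744] [-0.2  0.1 -0.2]
7.1583 0.009817255870425519 [ 0.531  -0.3243  0.074 ] [ 0.5  0.1 -0.3] [-0.08 -0.03  0.02]
8.0833 [ 0.5305 -0.3237  0.189 ] 0.009630621525735064 [-0.5  0.1 -1.5]
```

View pics/s2.png

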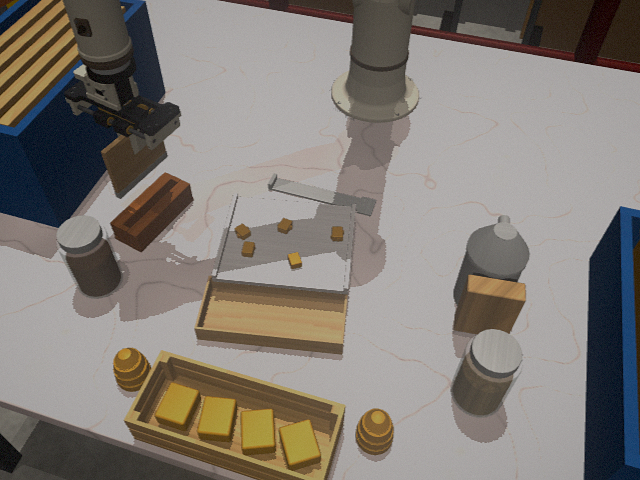

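The board is held: the gap is 9.8 mm and the load is about 1.3 N. In the image it hangs upright near (135,165), and the rack slot is clear. Next is sweep lane A.

```bash
python3 - <<'E'
from h import *
c=manip.current_clock
manip.move_pose(cov(-.08,.043,.12),ori(CY)); print(c(),manip.current_tool_pos().round(4))
manip.servo_line(cov(-.08,.043,.0525),vel=.12); print(c(),(manip.current_tool_pos()-cov(-.08,.043,.0525)).round(4),np.round(manip.current_force(),1))
shot('top','t3'); shot('scene','s3')
E
```

```text
9.6417 [ 0.4533 -0.0132  0.1862]
10.35 [ 0.0005 -0.0007  0.0003] [ 1.  -0.4 -1.5]
```

View pics/s3.png

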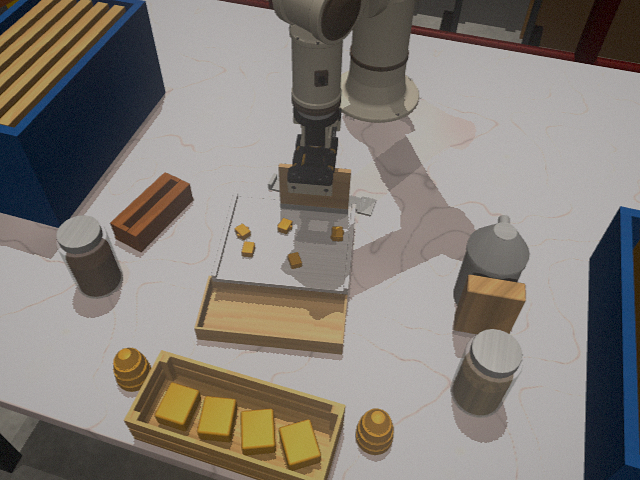

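The board is standing on the near end of the cover, pixels (280–350, 165–210), just inside the left lip. All the chips are ahead of it.

```bash
python3 - <<'E'
from h import *
c=manip.current_clock
manip.servo_line(cov(.113,.043,.0525),vel=.09); print(c(),np.round(manip.current_force(),1))
manip.servo_line(cov(.113,.043,.125),vel=.2)
manip.servo_line(cov(-.08,-.043,.125),vel=.3); print(c(),manip.current_finger_gap())
shot('top','t4'); shot('scene','s4')
E
```

```text
12.7417 [ 0.2 -0.4 -1.1]
14.1083 0.009649122318789708
```

View pics/s4.png

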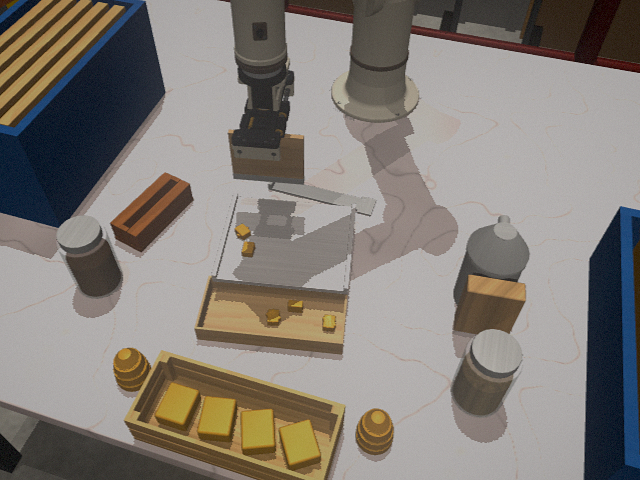

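Lane A put three chips in the tray, at (273,317), (296,306) and (329,322). Two are left at (242,230) and (248,249). Next is lane B.

```bash
python3 - <<'E'
from h import *
c=manip.current_clock
manip.servo_line(cov(-.08,-.043,.0525),vel=.15); print(np.round(manip.current_force(),1))
manip.servo_line(cov(.113,-.043,.0525),vel=.09); print(c(),np.round(manip.current_force(),1))
manip.servo_line(cov(.113,-.043,.125),vel=.2)
manip.servo_line(cov(.0,-.09,.13),vel=.3); print(c(),manip.current_finger_gap())
shot('top','t5'); shot('scene','s5')
# rack slot from clear pictures
for n in('t4','s4'):
    im=cv2.imread(f'pics/{n}.png'); x,y,w,h=(405,195,70,100) if n=='t4' else (105,165,95,90)
    cv2.imwrite(f'pics/z_{n}.png',cv2.resize(im[y:y+h,x:x+w],None,fx=6,fy=6,interpolation=cv2.INTER_CUBIC))
E
```

```text
[-1.2 -0.2 -0.7]
17.1333 [-0.2 -0.  -0.7]
18.2 0.009876535354935214
```

View pics/s5.png

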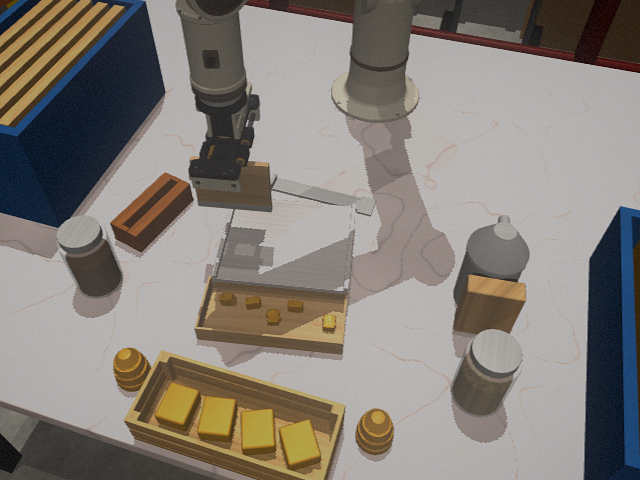

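View pics/z_s4.png

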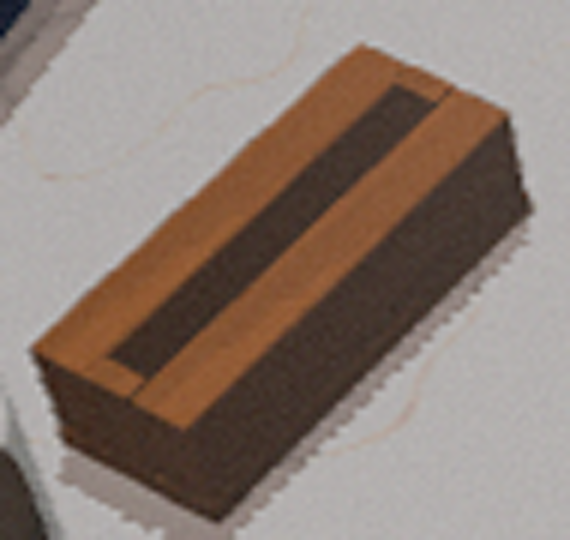

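View pics/z_t4.png

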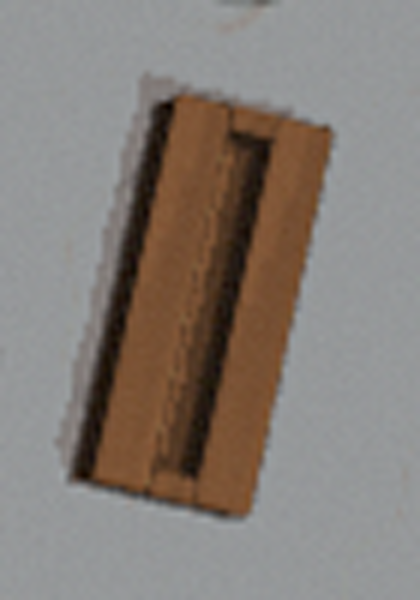

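All five chips are in the tray, at (227,299), (253,302), (273,317), (295,306) and (329,322), and the cover is empty. Before putting the board back I'll measure the empty slot and how the board sits in the hand.

```bash
python3 - <<'E'
from h import *
def T(u,v,z,x0,y0,k,n): return ray(n,x0+(u+.5)/k-.5,y0+(v+.5)/k-.5,z)[:2]
def show(l,p):
    p=np.array(p); print(l,p.round(4).tolist(),'mean',p.mean(0).round(4)); 
    for a,b in zip(p,np.roll(p,-1,0)):
        d=b-a; print('   len',np.linalg.norm(d).round(4),'ang',np.degrees(np.arctan2(d[1],d[0])).round(2))
t=lambda u,v,z=.048:T(u,v,z,405,195,6,'top'); s=lambda u,v,z=.048:T(u,v,z,105,165,6,'scene')
show('rack sc',[s(34,350),s(183,430),s(510,117),s(362,44)])
show('slot sc',[s(108,356),s(141,384),s(438,100),s(400,84)])
show('rack top',[t(178,95),t(332,128),t(245,516),t(93,480)])
# slot: right edge far/near, left
show('slot top',[t(232,134),t(271,140),t(197,480),t(157,470)])
# board in hand now
im=cv2.imread('pics/s5.png'); cv2.imwrite('pics/z_s5.png',cv2.resize(im[140:225,180:285],None,fx=6,fy=6,interpolation=cv2.INTER_CUBIC))
p=manip.current_tool_pos(); r=R.from_quat(manip.current_tcp_rot()).as_matrix(); print(p.round(4),r.round(3).tolist())
for z in(GH,GH-.11):
  for y in(.065,-.065):
    for x in (.005,-.005): 
      P=p+r@[x,y,z]; q=proj('scene',P); print(P.round(3),((q-[180,140]+.5)*6-.5).round(0))
E
```

```text
rack sc [[0.5997, -0.3723], [0.6148, -0.3118], [0.4598, -0.2728], [0.4434, -0.3355]] mean [ 0.5294 -0.3231]
   len 0.0623 ang 75.97
   len 0.1598 ang 165.89
   len 0.0648 ang -104.71
   len 0.1605 ang -13.24
slot sc [[0.5948, -0.3488], [0.602, -0.3333], [0.4599, -0.2992], [0.4569, -0.3147]] mean [ 0.5284 -0.324 ]
   len 0.0171 ang 65.13
   len 0.1461 ang 166.52
   len 0.0158 ang -100.97
   len 0.1421 ang -13.89
rack top [[0.6144, -0.3119], [0.6007, -0.3741], [0.444, -0.3356], [0.4587, -0.2746]] mean [ 0.5294 -0.3241]
   len 0.0638 ang -102.42
   len 0.1614 ang 166.19
   len 0.0627 ang 76.38
   len 0.16 ang -13.46
slot top [[0.5984, -0.3335], [0.5959, -0.3493], [0.4585, -0.3166], [0.4626, -0.3005]] mean [ 0.5289 -0.325 ]
   len 0.016 ang -99.04
   len 0.1412 ang 166.61
   len 0.0166 ang 75.67
   len 0.1397 ang -13.65
[ 0.5571 -0.1267  0.195 ] [[0.981, 0.193, -0.001], [0.193, -0.981, 0.0], [-0.001, -0.001, -1.0]]
[ 0.574 -0.189  0.129] [113. 401.]
[ 0.565 -0.191  0.129] [121. 376.]
[ 0.549 -0.062  0.129] [552. 438.]
[ 0.54  -0.064  0.129] [557. 413.]
[ 0.575 -0.189  0.239] [ 56. 126.]
[ 0.565 -0.191  0.239] [ 65. 100.]
[ 0.55  -0.062  0.239] [533. 164.]
[ 0.54  -0.064  0.239] [538. 138.]
```

View pics/z_s5.png

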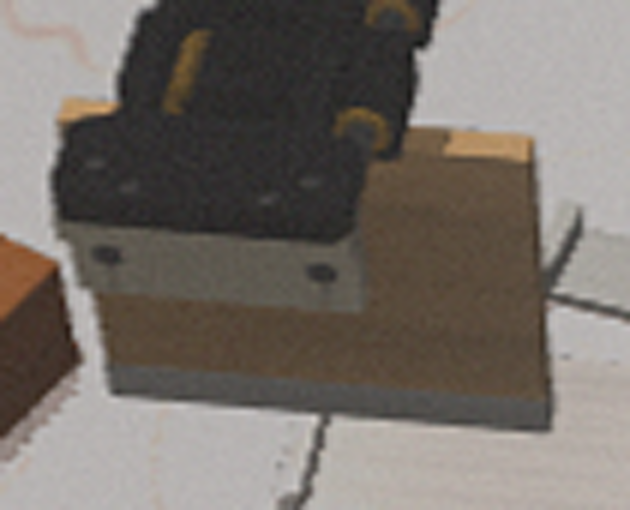

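Where the board's corners should appear matches the image to about 1 px, so it hasn't slipped in the hand. The slot measurements agree to within 1 mm across the slot. I'll insert it in steps and check the force at each one.

```bash
python3 - <<'E'
from h import *
c=manip.current_clock; P=[.5302,-.3241]
manip.move_pose([*P,.12+GH],ori(76.4))
manip.servo_line([*P,.062+GH],vel=.12); print(c(),(manip.current_tool_pos()-[*P,.062+GH]).round(4)); 
manip.sleep(.2); print((manip.current_tool_pos()-[*P,.062+GH]).round(4),np.round(manip.current_force(),1))
im=shot('top','t6'); im2=shot('scene','s6')
for zb in (.042,.03,.018,.0088):
    manip.servo_line([*P,zb+GH],vel=.06); f=manip.current_force(); print(zb,c(),np.round(f,1),np.round(manip.current_wrist_torque(),2),manip.current_tool_pos().round(4))
    if np.linalg.norm(f+[0,0,1.2])>8: print('STOP');break
shot('scene','s7')
E
```

```text
20.1417 [ 0.0003 -0.      0.0002]
[ 0.0006 -0.0004  0.001 ] [-0.   0.1 -1. ]
0.042 20.925 [ 0.5 -0.  -0.8] [ 0.06 -0.02 -0.03] [ 0.5297 -0.3239  0.1073]
0.03 21.275 [-0.5  0.3 -0.7] [0.03 0.02 0.03] [ 0.5298 -0.3238  0.0954]
0.018 21.625 [-0.3  0.  -0.5] [-0.03 -0.03  0.  ] [ 0.5298 -0.3238  0.0834]
0.0088 21.925 [-0.  -0.3 -0.9] [ 0.03  0.05 -0.  ] [ 0.53   -0.3239  0.0744]
```

View pics/s7.png

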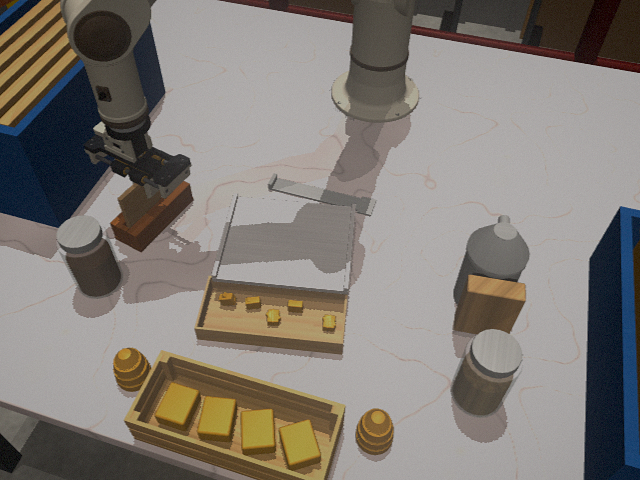

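The board is in the slot with no contact force, and the cover is clear with five chips in the tray. Now I release it and retreat.

```bash
python3 - <<'E'
from h import *
c=manip.current_clock; P=[.5302,-.3241]
effector.open_jaws(); print(c(),manip.current_finger_gap())
manip.servo_line([*P,.16],vel=.12); manip.servo_line([*P,.36],vel=.3); 
manip.move_pose([.42,-.08,.42],ori(60)); manip.sleep(.2); print(c(),np.round(manip.current_force(),1))
t=shot('top','t8'); s=shot('scene','s8')
a=cv2.resize(s[150:250,100:200],None,fx=4,fy=4,interpolation=cv2.INTER_CUBIC); b=cv2.resize(t[195:295,395:485],None,fx=4,fy=4,interpolation=cv2.INTER_CUBIC)
cv2.imwrite('pics/z8.png',np.hstack([a,b]))
E
```

```text
23.3167 0.09183362400193668
26.2583 [ 0.2 -0.7 -0.6]
```

View pics/z8.png

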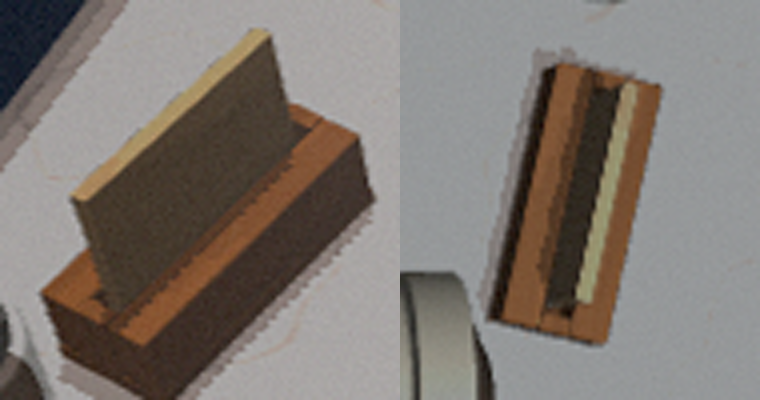

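View pics/s8.png

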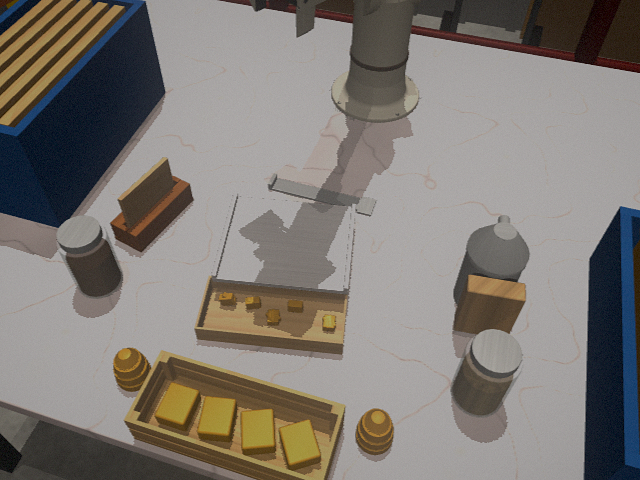

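```bash
python3 - <<'E'
from bench import manip
print(manip.current_clock()); manip.hand_in()
E
```

```text
26.3583
the job is handed in; nothing more can be done
```

The job is done and handed in at 26.4 s of the 59 s allowed. I drew the scraper out of its rack and swept the cover in two overlapping lanes, which took three chips and then two. Then I stood the scraper back in its slot, let go and moved the arm clear.

- **Chips:** the last picture shows all five in the tray and none left on the cover. Only the scraper was moved against them; the fingertips stayed about 66 mm above its lower edge.
- **Scraper:** it went into the slot with no contact force. Its top corners are within about 2 px of where they were at the start, so it is upright and fully down.
- **Other things:** the smoker, jars and hive tool look unmoved. Wrist force readings, taken between moves, stayed within a few newtons.
- **Disagreements:** none of my checks failed. The two cameras put the cover and chips about 4 mm apart and the slot centre about 1 mm apart, both within the clearances I had left.

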